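# Pack out a padlock in the holding fixture and hold the wedge home

### The arm

A 7-joint arm with a two-finger parallel gripper is mounted at the origin on a cart in front of the work surface, level with it; the furniture and walls round the work are solid. World frame = base frame: x ahead of the robot, y to its left, z up, the work surface at z = 0. Lengths are in mm, angles in rad, forces in N, time in s.
With the tool pointing down it reaches from about 350 to 775 mm from the base axis. Payload 3.1 kg.
Tool frame: the origin (TCP) lies midway between the tips of the shut fingers; the grasp point (between the pads) lies 19 mm behind it (hold_point_z is the distance from the TCP to the grasp point, in mm); z points along the fingers, y is the line along which they close (so a half turn about z gives the same grasp; the last joint's range is limited). The gripper opens to 85 mm and grips with 20 to 120 N. Pads are 22 mm wide; open, the fingers measure 114 mm over their backs; the gripper's body (76 mm by 85 mm) begins 54 mm behind the grasp point. The pads swing forward as they close: fully open they stand 13 mm farther back than shut.
Start: joints at [-0.042, 0.311, 0.014, 1.512, -0.004, 1.319, -0.027], TCP at [550.016, 0.032, 231.304] pointing down, gripper open.
Joint ranges: [-2.7, 2.7], [-0.3, 1.91], [-1.27, 1.3], [0.12, 2.57], [-1.44, 4.58], [0.2, 2.03], [-3.05, 3.05]. Speed limits (rad/s): [2.79, 2.79, 3.14, 3.14, 3.14, 3.14, 3.14].

### API

Orientations are given as a unit quaternion [x, y, z, w].
In Python, from plant import observe, capture, get_calibration, job_done, recognise, hold_point_z gives the robot as it stands. The module is installed in compiled form; this text tells all that it offers.
- The arm moves only by the shell command python3 -m inch 'ROWS' [OPENING] [FORCE]. ROWS is JSON, a list of rows, each a list of 2 entries, a list of its own where there are three numbers: the shift along the tool's x, y, z each as a share of 0.06 m, from -1 to 1, then the turn, a rotation vector about the tool's x, y, z each as a share of 0.08 rad, from -1 to 1. In form: [[[tx, ty, tz], [ax, ay, az]], ...]. A call has 1 to 8 rows; each row shifts and turns the commanded pose from where the row before left it, along the tool's axes as they then stand; what a row does not reach is not made up. A row lasts 1/8 s, in which the tool goes at most 62.5 mm and 10.7 degrees, less where a joint would pass 70% of its speed; a pose out of reach is approached as far as the arm can. A call with a number of a shift or a turn outside -1 to 1 is refused whole. A call with a gripper value outside its range is refused whole. OPENING is the closure, from -1 (fully open) to 1 (shut), set as the call begins (- or left out, the last holds). The fingers move at their own pace and stop on an object; FORCE is the grip in N (left out, the last holds). Time passes only in rows, so rows that do not move let the fingers close. It gives the time, the measured TCP pose, the force, the opening and the grip force at its end, in the units of the state.
- observe(): the state, without advancing time (a new reading comes with each control period).
- capture(name): name is "scene" or "side" or "wrist"; returns (picture, depth): 420x560x3 uint8, blue, green, red; 420x560 float32, mm along the optical axis (not along the pixel's ray), 0 where there is no reading.
- get_calibration(name): a dict with "mtx" (3x3 intrinsics, pixels), "extrinsics" (4x4, takes a point from camera to world coordinates). Camera axes: x right, y up, looking along -z (the intrinsics and any distortion apply to the point x, -y, -z); pixel columns grow to the right and rows downward; lengths in mm; the calibration is good to about 2 mm. A picture is of the moment at which its call begins: read the wrist's pose just before it. get_calibration takes no time and is no camera call; for the wrist camera it gives the pose at the moment of the call.
- job_done(): hands the job in; it is judged then, once.
Trained networks look in the newest picture that a camera, given by its name, has taken for a name from the list of things; names that differ only in an ending like _2 or _b are one class to them, and where a whole thing is asked for, a point or a joint stands for the part that bears it (a point fixed in the world has none). Each returns a list of dicts, best first, with "score" (0 to 1); they miss things now and then, are a little off and sometimes report something else, mostly with a low value. They report only what shows in the picture. A call takes as long as a camera call.
- recognise(camera, target): "point" ([column, row] in pixels, amid what is visible of it).
The state is a dict: "time": time; "joint_pos": joint angles; "qd": joint speeds; "effort": joint torques, N m; "eef_pos": TCP position; "eef_rot": TCP orientation; "force": force on the tool from outside, world axes, zero at the start; "torque": the same for the moment, N m; "gripper_width": finger opening in mm; "grasp_force": force on a finger pad.
Only numpy, scipy, OpenCV 4.12 (cv2) and the standard library are available. Lean on these libraries where they do the work, as an engineer would, in place of code of your own. Each camera call takes 0.05 s, during which the arm holds its last target. There are 200 camera calls.

### The job

Clamp the brass padlock in its fixture: first turn the cam knob fully clockwise so that the sloping jaw comes forward and locks. Then take T-headed spacers from the wooden rack and stand them upright on the fixture's bed between padlock and jaw, as many (one or two) as the gap takes, and push the wedge down between the last spacer and the jaw, flat side to the spacer, until you feel it jam tight. Finish while still gripping the wedge and pressing it down firmly, without brute force, so that the packing stays tight, and leave the things lying round about where they are.

Things in the scene. Friction and masses are not known exactly. Their poses are not given: they have to be found in the camera images.
- fixture: dark steel bed 64 x 198 x 12 mm, fixed to the bench, lying nearly across the robot's view. Its origin is on its underside, below the foot of the jaw when the jaw is locked; its y axis runs along the bed from knob and jaw to padlock and stop, z is up. The bed's top is at z = 12 mm.
- jaw: steel sliding jaw on the bed, 30 mm wide in x and 42 mm high above the bed, carried forward (fixture +y) by the cam knob: 8 mm over the knob's full turn. Origin at the foot of its sloping front face, on the bed. That face looks to +y and leans back (to -y) by 0.36 mm for every mm of height. When locked, its origin is at x = 0, y = 0 of the fixture.
- cam_knob (a joint): turn of the black cam knob, rad, 0 to 1.2; grows clockwise seen from above; it starts at 0 to 0.25 and 1.2 is fully turned, jaw locked forward. It is stiff (0.2 N m) and stays where it is left; in that state the jaw resists about 30 N.
- cam_knob_grip (a point): point on the vertical axis of the cam knob at the height to grip. Its body's x axis runs along the grip bar, which is along the fixture's x axis at joint value 0 and turns with the knob.
- stop: steel end stop with a seat 16 mm high, bolted on the bed (it differs in place from one start to the next). Origin on the bed, below the upright face that the padlock leans on; same axes as the fixture; that face is at y = 0 and the padlock is on its -y side.
- padlock_body (a point): centre of the body of the brass padlock lying on the stop's seat, body 37 (x) x 44 (y) x 21 mm, within 1 mm of the stop's face, shackle to +x. Its flat side towards the jaw is 22 mm from this point in -y, i.e. 44 mm from the stop's face when pushed home. It spans z 28 to 49 mm over the bench.
- rack: wooden rack, block 40 (x) x 194 (y) x 52 mm (high) fixed to the bench in front of the fixture, origin at the centre of its underside, with three pockets 29 x 35 mm at y = -60, 0, +60 mm in which the two spacers and the wedge hang by their heads, in any order.
- spacer_a_head (a point): centre of the head of one steel T-shaped spacer: head 46 (x) x 8 (y) x 16 mm, blade below it 26 (x) x 8 (y, the thickness) x 45 mm; the foot is 53 mm below this point, total height 61 mm. Upright. Grip the head by its 46 mm length.
- spacer_b_head (a point): centre of the head of the other steel T-shaped spacer: head 46 (x) x 8 (y) x 16 mm, blade below it 26 (x) x 8 (y, the thickness) x 45 mm; the foot is 53 mm below this point, total height 61 mm. Upright. Grip the head by its 46 mm length.
- wedge_head (a point): centre of the head of the steel wedge: head 46 (x) x 30 (y) x 16 mm; grip it by its 46 mm length. Blade below it 26 mm wide (x) and 45 mm long, tip 53 mm below this point. One face is flat and upright, at y = +15 mm; the other slopes as the jaw does (0.36 mm per mm) and faces -y; the tip is 14 mm thick (y = +1 to +15 mm).
- wedge: the wedge; origin at tip level, 53 mm below the head's centre. It hangs in the rack the right way round for the fixture (flat side to +y, within 0.4 rad). It closes a gap of 1 to 12.5 mm left between the last spacer and the locked jaw's foot; its tip then stands 36 to 4 mm above the bed. It is dry steel: about 20 N down, kept up, presses the stack with 10 to 20 N.
- padlock: the padlock; origin on its underside, 14.5 mm to +x of the body's centre
- spacer_a: one spacer; origin at the centre of its foot
- spacer_b: the other spacer; origin at the centre of its foot
- key_blank: bystander: key with black head, 75 x 25 x 9 mm
- hex_key: bystander: hex key, 33 x 93 x 6 mm
- cylinder_b: bystander: silvery lock cylinder, 31 x 60 x 22 mm
- key_bunch: bystander: bunch of keys, 73 x 127 x 10 mm
- bolt: bystander: bolt, 17 x 56 x 19 mm

How it is judged (in metres and radians):
On the way, in this order (a step that is already met when the one before it is completed fails the run):
1. the cam knob is turned fully clockwise, the gap still empty (value of joint cam_knob above 1.12 rad and not (x of spacer_a_head in the frame of fixture between -0.012 and 0.012 m and y of spacer_a_head in the frame of fixture between 0.002 and 0.026 m and z of spacer_a_head in the frame of fixture below 0.07 m and angle between spacer_a_head's own z axis and vertical below 0.15 rad) and not (x of spacer_b_head in the frame of fixture between -0.012 and 0.012 m and y of spacer_b_head in the frame of fixture between 0.002 and 0.026 m and z of spacer_b_head in the frame of fixture below 0.07 m and angle between spacer_b_head's own z axis and vertical below 0.15 rad)), for 0.2 s.
2. a spacer stands upright in the gap between padlock and jaw (((x of spacer_a_head in the frame of fixture between -0.012 and 0.012 m and y of spacer_a_head in the frame of fixture between 0.002 and 0.026 m and z of spacer_a_head in the frame of fixture below 0.07 m and angle between spacer_a_head's own z axis and vertical below 0.15 rad) or (x of spacer_b_head in the frame of fixture between -0.012 and 0.012 m and y of spacer_b_head in the frame of fixture between 0.002 and 0.026 m and z of spacer_b_head in the frame of fixture below 0.07 m and angle between spacer_b_head's own z axis and vertical below 0.15 rad))), for 0.2 s.
At the end, for the whole second after the job is handed in: Through the last second: knob over 1.1 rad; spacer(s) upright on the bed in the gap; wedge upright (0.15 rad), central within 12 mm, tip under 41 mm above the bed, still in the fingers (over 3 N), pressing jaw (3 N) and spacer (2 N); padlock flat on its seat, pressed on the stop (3 N) (value of joint cam_knob above 1.1 rad and (((x of spacer_a_head in the frame of fixture between -0.012 and 0.012 m and y of spacer_a_head in the frame of fixture between 0.002 and 0.026 m and z of spacer_a_head in the frame of fixture below 0.07 m and angle between spacer_a_head's own z axis and vertical below 0.15 rad) and contact force between spacer_a and padlock above 2 N) or ((x of spacer_b_head in the frame of fixture between -0.012 and 0.012 m and y of spacer_b_head in the frame of fixture between 0.002 and 0.026 m and z of spacer_b_head in the frame of fixture below 0.07 m and angle between spacer_b_head's own z axis and vertical below 0.15 rad) and contact force between spacer_b and padlock above 2 N)) and (((x of spacer_a_head in the frame of fixture between -0.012 and 0.012 m and y of spacer_a_head in the frame of fixture between 0.002 and 0.026 m and z of spacer_a_head in the frame of fixture below 0.07 m and angle between spacer_a_head's own z axis and vertical below 0.15 rad) and contact force between spacer_a and wedge above 2 N) or ((x of spacer_b_head in the frame of fixture between -0.012 and 0.012 m and y of spacer_b_head in the frame of fixture between 0.002 and 0.026 m and z of spacer_b_head in the frame of fixture below 0.07 m and angle between spacer_b_head's own z axis and vertical below 0.15 rad) and contact force between spacer_b and wedge above 2 N)) and contact force between wedge and jaw above 3 N and contact force between padlock and stop above 3 N and contact force between the fingers and wedge above 3 N and z of wedge in the frame of fixture below 0.053 m and angle between wedge's own z axis and vertical below 0.15 rad and x of wedge_head in the frame of fixture between -0.012 and 0.012 m and angle between padlock's own z axis and vertical below 0.12 rad and z of padlock_body in the frame of fixture above 0.034 m); the arm keeps its last pose, push and grip.
It fails at once if a thing lying round about is shoved (over 30 mm) (distance of any of key_blank, hex_key, cylinder_b, key_bunch, bolt from where it was at the start of the episode above 0.03 m).
It fails at once if the packing is forced (over 90 N on the padlock's stop) (contact force between padlock and stop above 90 N).
It also fails if it takes over 72 s, if anything falls off the work surface, if the arm or the gripper's body presses on something with over 40 N, if the wrist force passes 120 N, or if a joint passes its speed limit or range.

## Working session

There is one attempt and no reset: what is moved stays moved. The work goes in short steps, Python scripts to look and compute and a shell command to move; the robot and the scene stay as the last step left them, time stands still between calls to the robot, and variables do not carry over. Pictures are saved under pics/ and viewed, at most 10 in all, crops included, and the job is handed in when it is done.

```bash
mkdir -p pics; cat > h.py <<'E'
import numpy as np, cv2
from plant import *
def ray(cam,px,C=None):
    C=C or get_calibration(cam); K=np.array(C["mtx"]);E=np.array(C["extrinsics"])
    d=np.linalg.inv(K)@[px[0],px[1],1]; d=np.array([d[0],-d[1],-d[2]])
    return E[:3,3],E[:3,:3]@d   # point = o + depth*d
def cloud(cam,D):
    o,_=ray(cam,(0,0)); C=get_calibration(cam);K=np.array(C["mtx"]);E=np.array(C["extrinsics"])
    v,u=np.mgrid[:D.shape[0],:D.shape[1]]
    p=np.stack([(u-K[0,2])/K[0,0],-(v-K[1,2])/K[1,1],-np.ones(u.shape)],-1)*D[...,None]
    return p@E[:3,:3].T+E[:3,3]
E
python3 - <<'E'
from h import *
print(observe())
ims=[]
for c in("scene","side","wrist"):
    I,D=capture(c); cv2.imwrite(f"pics/{c}0.png",I); np.savez(f"{c}0.npz",I=I,D=D,P=cloud(c,D))
    C=get_calibration(c);print(c,C.keys(),np.round(C["extrinsics"],2).tolist(),np.round(C["mtx"],1).tolist())
    P=cloud(c,D)
    for t in("cam_knob","jaw","stop","padlock_body","rack","spacer_a_head","wedge_head"):
        for r in recognise(c,t)[:3]:
            u,v=r["point"]; print(c,t,round(r["score"],2),np.round([u,v]),P[int(v),int(u)].round(0))
E
```

```text
{'time': 0.0, 'joint_pos': array([-0.04169402,  0.31174881,  0.01400668,  1.51305609, -0.00442844,
        1.31918274, -0.02721712]), 'qd': array([ 0.00142175,  0.00071596, -0.00039292, -0.00204822,  0.00040682,
       -0.00086556, -0.00080608]), 'effort': array([-8.45983850e-04, -3.79911804e+01,  1.45537080e-01, -2.30588043e+01,
        1.22032766e-02,  1.37352623e-02,  4.05736500e-06]), 'eef_pos': array([5.49276127e+02, 1.09247846e-02, 2.30208780e+02]), 'eef_rot': array([ 0.70709477,  0.70711781, -0.00086156, -0.0008092 ]), 'force': array([ 0.08102935,  0.30963925, -0.52752821]), 'torque': array([-0.00861466, -0.00586136,  0.01470679]), 'grasp_force': 0.0, 'gripper_width': 85.50731067054916}
scene dict_keys(['mtx', 'extrinsics']) [[-0.46, 0.42, -0.78, -150.97], [-0.89, -0.21, 0.41, 499.53], [0.01, 0.88, 0.47, 459.23], [0.0, 0.0, 0.0, 1.0]] [[448.3, 0.0, 279.8], [0.0, 448.3, 207.1], [0.0, 0.0, 1.0]]
scene cam_knob 0.59 [314. 198.] [547.  56.  40.]
scene jaw 0.89 [294. 201.] [546. 101.  42.]
scene stop 0.84 [251. 214.] [556. 194.  33.]
scene stop 0.35 [320. 240.] [411. 125.  35.]
sce
[... 972 characters left out ...]
] [552.  55.  41.]
wrist dict_keys(['mtx', 'extrinsics']) [[1.0, -0.0, -0.0, 549.33], [0.0, 0.96, 0.27, 67.74], [-0.0, -0.27, 0.96, 374.05], [0.0, 0.0, 0.0, 1.0]] [[303.8, 0.0, 277.6], [0.0, 303.8, 211.7], [0.0, 0.0, 1.0]]
wrist cam_knob 0.67 [284. 149.] [555.  47.  56.]
wrist jaw 0.95 [290. 107.] [562.  89.  53.]
wrist jaw 0.43 [284. 148.] [555.  48.  56.]
wrist stop 0.73 [286. 150.] [557.  47.  57.]
wrist stop 0.72 [95. 41.] [349. 159.   5.]
wrist padlock_body 0.63 [306.  38.] [576. 152.  49.]
wrist rack 0.9 [166.  99.] [421. 101.   2.]
wrist spacer_a_head 0.92 [154.  80.] [434. 111.  69.]
wrist wedge_head 0.62 [152.  16.] [438. 163.  69.]
wrist wedge_head 0.38 [155. 143.] [428.  54.  69.]
```

```bash
python3 - <<'E'
import cv2,numpy as np
a=cv2.imread("pics/wrist0.png")[0:260,60:460]; b=cv2.imread("pics/scene0.png")[150:290,200:400]
cv2.imwrite("pics/m0.png",np.vstack([cv2.resize(a,(600,390)),cv2.resize(b,(300,210)).repeat(1,0) if 0 else cv2.copyMakeBorder(cv2.resize(b,(300,210)),0,0,0,300,0)]))
E
```

```text
(no output)
```

View pics/m0.png

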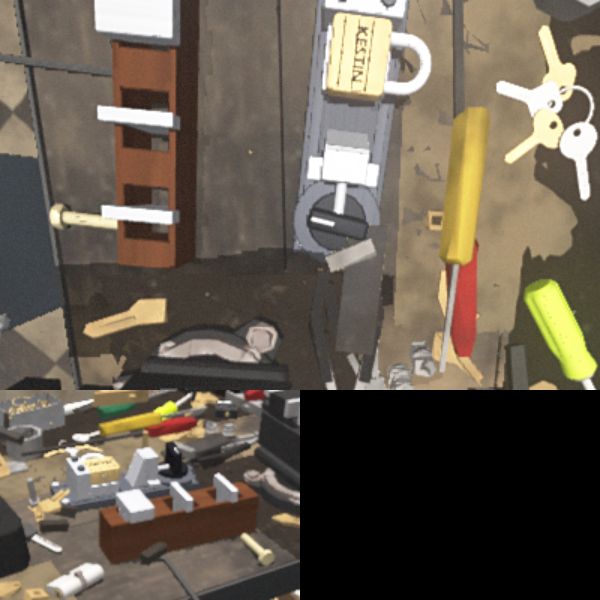

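```bash
python3 -m inch '[[[0.83,-0.33,0],[0,0,0]],[[0.83,-0.33,0],[0,0,0]],[[0,0,0],[0,0,0]],[[0,0,0],[0,0,0]]]' -1; python3 - <<'E'
from h import *
c="wrist"
I,D=capture(c); cv2.imwrite("pics/w1.png",I); P=cloud(c,D); np.savez("w1.npz",I=I,D=D,P=P)
print(observe()["eef_pos"],np.round(get_calibration(c)["extrinsics"],3)[:3].tolist())
for t in("cam_knob","cam_knob_grip","jaw","stop","padlock_body","rack","spacer_a_head","wedge_head"):
    for r in recognise(c,t)[:3]:
        u,v=r["point"]; print(c,t,round(r["score"],2),np.round([u,v]),P[int(v),int(u)].round(0))
cv2.imwrite("pics/w1b.png",cv2.resize(I,(800,600)))
E
```

```text
time: 1.7
eef_pos: [510.6, 99.0, 231.4]
eef_rot: [0.707, 0.707, -0.0, 0.001]
force: [-0.1, -0.7, 0.2]
gripper_width: 85.2
grasp_force: 0.0
[510.88773372  98.06349459 231.3495572 ] [[1.0, 0.002, 0.0, 510.279], [-0.002, 0.964, 0.267, 165.939], [0.0, -0.267, 0.964, 373.984]]
wrist cam_knob 0.62 [157. 224.] [359.  49.  10.]
wrist cam_knob 0.21 [201. 120.] [437. 174.  68.]
wrist cam_knob_grip 0.79 [317. 233.] [554.  53.  54.]
wrist jaw 0.72 [323. 198.] [559.  94.  54.]
wrist stop 0.89 [337. 113.] [570. 180.  53.]
wrist stop 0.39 [205. 119.] [439. 174.  67.]
wrist padlock_body 0.68 [204. 230.] [429.  57.  55.]
wrist padlock_body 0.32 [159. 225.] [361.  48.  11.]
wrist rack 0.88 [199. 166.] [416. 122.  13.]
wrist rack 0.4 [318. 235.] [555.  52.  54.]
wrist spacer_a_head 0.81 [202. 179.] [432. 117.  67.]
wrist wedge_head 0.56 [200. 120.] [435. 173.  67.]
```

View pics/w1b.png

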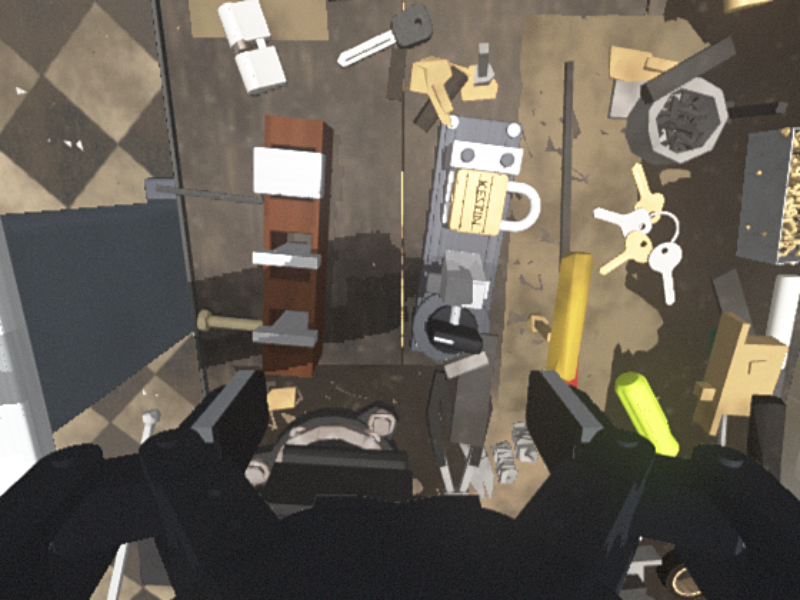

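```bash
python3 - <<'E'
from h import *
d=np.load("w1.npz");P=d["P"];D=d["D"]
ok=D>0
def box(name,x0,x1,y0,y1,z0,z1):
    m=ok&(P[...,0]>x0)&(P[...,0]<x1)&(P[...,1]>y0)&(P[...,1]<y1)&(P[...,2]>z0)&(P[...,2]<z1)
    q=P[m]
    if len(q)<5: print(name,len(q));return
    r=cv2.minAreaRect(q[:,:2].astype(np.float32))
    print(name,len(q),"med",np.median(q,0).round(1),"rect c",np.round(r[0],1),"size",np.round(r[1],1),"ang",round(r[2],1),"z5-95",np.percentile(q[:,2],[5,95]).round(1))
    return q
box("bench",440,500,60,160,-10,10)
box("rack",380,480,10,230,44,57)
box("spA",390,480,95,140,60,85)
box("spB",390,480,35,75,60,85)
box("wedge",390,480,145,200,60,85)
box("bedtop",520,620,105,140,5,22)
box("bed",500,620,20,240,6,18)
box("padtop",520,620,110,200,43,50)
box("stop",520,620,160,220,51,70)
box("jawtop",520,620,70,115,45,70)
box("knob",520,620,20,70,40,90)
E
```

```text
bench 3357 med [474.4 110.7   0. ] rect c [472.8 110. ] size [100.   53.9] ang 89.5 z5-95 [-1.3  1.5]
rack 4024 med [431.1 119.5  51.9] rect c [430.7 112.9] size [194.   45.5] ang 84.5 z5-95 [47.5 53.4]
spA 417 med [431.  113.7  67.8] rect c [430.5 113.1] size [ 8.4 45.9] ang 84.2 z5-95 [62.6 69. ]
spB 415 med [425.6  54.5  67.7] rect c [424.9  53.5] size [ 8.5 45.8] ang 84.7 z5-95 [61.8 69. ]
wedge 1561 med [436.7 173.1  67.9] rect c [436.  172.6] size [30.  46.2] ang 84.5 z5-95 [66.5 69.1]
bedtop 1117 med [559.5 117.2  12.3] rect c [566.4 122.2] size [34.5 68. ] ang 89.9 z5-95 [10.7 17. ]
bed 3841 med [553.1 131.4  12.4] rect c [563.5 133.2] size [103.6 223.9] ang 5.5 z5-95 [10.7 17.6]
padtop 1574 med [569.6 153.3  48.6] rect c [581.7 161.1] size [66.5 65.8] ang 1.8 z5-95 [46.8 49.7]
stop 819 med [573.3 182.9  52.3] rect c [573.5 183.2] size [17.8 49.7] ang 83.4 z5-95 [51.2 57.3]
jawtop 674 med [561.3  87.8  53.7] rect c [561.8  86.5] size [26.2 30.2] ang 83.4 z5-95 [47.1 55.1]
knob 824 med [560.7  44.2  53.3] rect c [559.5  35.2] size [33.2 52.1] ang 75.8 z5-95 [42.6 56.8]
```

```bash
python3 - <<'E'
from h import *
d=np.load("w1.npz");P=d["P"];D=d["D"];ok=D>0
a=np.radians(-6.7); X=np.array([np.cos(a),np.sin(a)]);Y=np.array([-np.sin(a),np.cos(a)])
o=np.array([561.8,86.5])
u=(P[...,:2]-o)@X; v=(P[...,:2]-o)@Y; z=P[...,2]
def sel(x0,x1,y0,y1,z0,z1): return ok&(u>x0)&(u<x1)&(v>y0)&(v<y1)&(z>z0)&(z<z1)
# bed edges
m=sel(-60,60,30,45,9,15); print("bed u",np.percentile(u[m],[1,50,99]).round(1))
m=sel(-60,60,-90,160,9,15)&(abs(u)<40); print("bed v",np.percentile(v[m],[0.2,99.8]).round(1))
# jaw face by height
for z0 in range(14,54,4):
    m=sel(-10,10,-5,40,z0,z0+4)
    print(z0+2,m.sum(),v[m].mean().round(1) if m.any() else "", end=" | ")
m=sel(-20,20,-20,30,50.5,60);print("\njawtop",u[m].min(),u[m].max(),np.percentile(v[m],[2,98]))
m=sel(-14,14,30,100,46,50); print("pad u/v",np.percentile(v[m],[1,2,50,98,99]).round(1))
for z0 in (16,20,24,28,32,36,40,44):
    m=sel(-12,12,25,60,z0,z0+4); print(z0,m.sum(),np.percentile(v[m],[5,50,95]).round(1) if m.any() else "",end=" | ")
m=sel(-30,30,60,125,50.5,54); print("\nstop",np.percentile(v[m],[1,99]),np.percentile(u[m],[1,99]))
for z0 in range(20,66,3):
    m=sel(-35,35,-75,-22,z0,z0+3)
    if m.sum()>8:
        q=np.stack([u[m],v[m]],1).astype(np.float32);r=cv2.minAreaRect(q);print("knob z",z0,m.sum(),np.round(r[0],1),np.round(r[1],1),round(r[2],1))
I=d["I"][195:265,280:360];cv2.imwrite("pics/k.png",cv2.resize(I,None,fx=7,fy=7,interpolation=cv2.INTER_CUBIC))
E
```

```text
bed u [-31.3  -3.1  31.7]
bed v [-67.8 159.3]
16 30 22.9 | 20 29 21.4 | 24 29 20.0 | 28 29 18.6 | 32 34 17.1 | 36 28 15.8 | 40 32 14.5 | 44 37 12.9 | 48 37 11.4 | 52 169 4.3 | 
jawtop -15.070168812647424 15.13358376473469 [-11.95105579  10.33285802]
pad u/v [44.  44.5 66.8 87.7 88.1]
16 0  | 20 0  | 24 0  | 28 0  | 32 0  | 36 0  | 40 0  | 44 76 [43.6 50.2 58.4] | 
stop [ 88.42357567 106.0221563 ] [-24.11952099  24.55652971]
knob z 20 18 [ -7.6 -28.6] [44.7 19.9] 26.7
knob z 23 157 [ -2.9 -40.2] [42.8 38. ] 61.1
knob z 26 180 [  1.7 -39.1] [45.4 40.6] 40.6
knob z 29 82 [  5.9 -40.4] [28.8 51.7] 62.4
knob z 32 128 [ 10.1 -42.1] [34.7 56.6] 50.0
knob z 35 138 [  7.4 -54.4] [38.8 59.7] 83.0
knob z 38 67 [  7.3 -54. ] [33.8 64.3] 32.3
knob z 41 56 [  0.9 -41.9] [37.5 35.6] 30.8
knob z 44 92 [  2.7 -48.2] [38.  46.2] 25.2
knob z 47 276 [  2.6 -47.5] [35.6 46.7] 31.0
knob z 50 39 [  4.8 -40.6] [17.6 50.5] 67.7
knob z 53 271 [ -0.1 -41.1] [14.1 41.5] 83.7
knob z 56 149 [  0.1 -41.2] [11.3 37.7] 82.1
```

View pics/k.png

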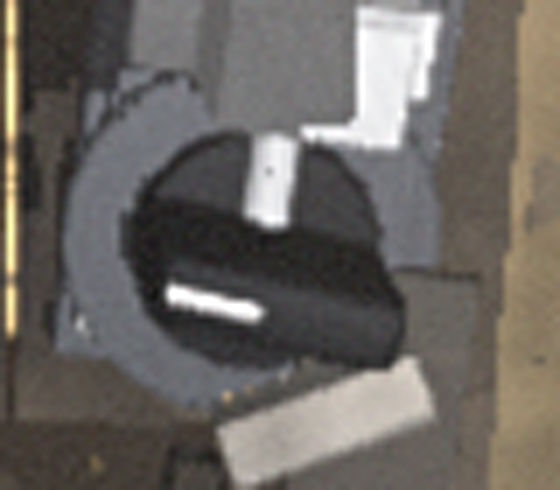

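```bash
python3 -m inch '[[[-0.44,0.38,0],[0,0,0]],[[-0.44,0.38,0],[0,0,0]],[[0,0,0],[0,0,-1]],[[0,0,0],[0,0,-1]],[[0,0,0],[0,0,-1]],[[0,0,0],[0,0,-1]],[[0,0,0],[0,0,-1]],[[0,0,0],[0,0,-1]]]' 0.42 60 | head -3;  python3 -m inch '[[[0,0,0],[0,0,-1]],[[0,0,0],[0,0,-1]],[[0,0,0],[0,0,-1]],[[0,0,0],[0,0,-1]],[[0,0,0],[0,0,-1]],[[0,0,0],[0,0,-1]],[[0,0,0],[0,0,-1]],[[0,0,0],[0,0,-1]]]'|head -3;  python3 -m inch '[[[0,0,0.8],[0,0,-1]],[[0,0,0.8],[0,0,-0.6]],[[0,0,0.4],[0,0,0]],[[0,0,0],[0,0,0]],[[0,0,0],[0,0,0]]]'
```

```text
time: 3.15
eef_pos: [556.0, 46.7, 231.2]
eef_rot: [0.518, 0.856, -0.0, -0.0]
time: 4.15
eef_pos: [556.0, 46.7, 231.2]
eef_rot: [0.222, 0.975, -0.0, -0.0]
time: 4.78
eef_pos: [557.2, 46.9, 112.6]
eef_rot: [0.161, 0.987, 0.0, 0.001]
force: [0.0, -0.1, 1.2]
gripper_width: 25.0
grasp_force: 0.0
```

```bash
python3 - <<'E'
from h import *
from scipy.spatial.transform import Rotation as R
s=observe();M=R.from_quat(s["eef_rot"]).as_matrix();print(s["eef_pos"],np.degrees(np.arctan2(M[1,1],M[0,1])),M[:,2].round(3),s["joint_pos"][6],s["gripper_width"])
print("tool shift", M.T@(np.array([557.1,45.6,35])-s["eef_pos"])/60)
I,D=capture("wrist");P=cloud("wrist",D)
m=(D>0)&(np.hypot(P[...,0]-557,P[...,1]-45.6)<27)&(P[...,2]>53.5)&(P[...,2]<62)
q=P[m][:,:2].astype(np.float32);print(m.sum(),cv2.minAreaRect(q) if m.any() else"",np.median(P[m][:,2]))
cv2.imwrite("pics/w2.png",I)
E
```

```text
[557.19995663  46.94958997 112.64321304] 71.49696890962792 [ 0.003  0.    -1.   ] 1.0520770420608163 24.968600245777953
tool shift [-0.00254431 -0.0232872   1.29403808]
1089 ((556.55322265625, 46.41944122314453), (13.910920143127441, 40.90327835083008), 76.2071762084961) 56.2235638451435
```

View pics/w2.png

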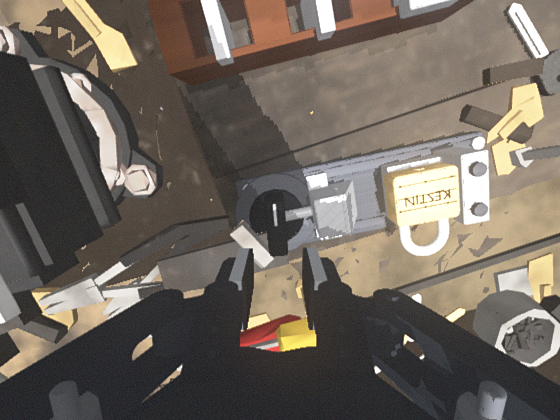

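```bash
python3 -m inch '[[[0,0,0.4],[0,0,-0.5]],[[0,0,0.4],[0,0,-0.5]],[[0,-0.01,0.3],[0,0,0]],[[0,0,0.2],[0,0,0]],[[0,0,0],[0,0,0]],[[0,0,0],[0,0,0]]]'; python3 -m inch '[[[0,0,0],[0,0,0]],[[0,0,0],[0,0,0]],[[0,0,0],[0,0,0]],[[0,0,0],[0,0,0]]]' 1 60
```

```text
time: 5.58
eef_pos: [556.9, 46.4, 34.5]
eef_rot: [0.121, 0.993, 0.0, 0.001]
force: [-0.1, -0.9, -0.4]
gripper_width: 24.6
grasp_force: 0.0
time: 6.08
eef_pos: [556.8, 46.1, 34.6]
eef_rot: [0.121, 0.993, -0.0, 0.001]
force: [-1.9, -0.6, 5.7]
gripper_width: 12.8
grasp_force: 61.2
```

```bash
python3 -m inch '[[[0,0,0],[0,0,1]],[[0,0,0],[0,0,1]],[[0,0,0],[0,0,1]],[[0,0,0],[0,0,1]],[[0,0,0],[0,0,1]],[[0,0,0],[0,0,1]],[[0,0,0],[0,0,1]]]';python3 -m inch '[[[0,0,0],[0,0,1]],[[0,0,0],[0,0,1]],[[0,0,0],[0,0,1]],[[0,0,0],[0,0,1]],[[0,0,0],[0,0,1]],[[0,0,0],[0,0,1]],[[0,0,0],[0,0,1]],[[0,0,0],[0,0,0]]]'; python3 - <<'E'
from h import *
s=observe();print(s["torque"],s["joint_pos"])
E
```

```text
time: 6.95
eef_pos: [557.1, 46.5, 34.6]
eef_rot: [0.391, 0.92, 0.001, 0.001]
force: [-0.4, -0.7, 5.2]
gripper_width: 12.5
grasp_force: 61.1
time: 7.95
eef_pos: [557.5, 46.7, 34.6]
eef_rot: [0.627, 0.779, 0.001, 0.002]
force: [-0.5, -1.3, 6.6]
gripper_width: 12.9
grasp_force: 66.6
[-0.14332869 -0.04358092  1.27361303] [-0.15787622  0.51297994  0.05809254  1.73801194 -0.03504182  0.88793824
  0.12916226]
```

```bash
python3 -m inch '[[[0,0,0],[0,0,0]],[[0,0,0],[0,0,0]],[[0,0,-0.4],[0,0,0]],[[0,0,-0.7],[0,0,0.5]],[[0,0,-0.8],[0,0,0.9]],[[0.12,-0.38,-0.85],[0,0,0.9]],[[0.12,-0.38,0],[0,0,0.9]],[[0.12,-0.38,0],[0,0,0.7]]]' 0.5; python3 -m inch '[[[0,0,0],[0,0,0]],[[0,0,0],[0,0,0]]]' -1
python3 - <<'E'
from h import *
I,D=capture("wrist");P=cloud("wrist",D);np.savez("w3.npz",I=I,D=D,P=P);ok=D>0
def fit(name,x0,x1,y0,y1,z0,z1):
    m=ok&(P[...,0]>x0)&(P[...,0]<x1)&(P[...,1]>y0)&(P[...,1]<y1)&(P[...,2]>z0)&(P[...,2]<z1)
    r=cv2.minAreaRect(P[m][:,:2].astype(np.float32));print(name,m.sum(),np.round(r[0],1),np.round(r[1],1),round(r[2],1),np.median(P[m][:,2]).round(1))
fit("spA",390,480,95,140,60,85);fit("spB",390,480,35,75,60,85);fit("wedge",390,480,145,200,60,85)
fit("stop",520,620,160,220,51,70);fit("jawtop",520,620,70,125,50.5,70);fit("knob",520,620,20,68,53.5,62)
a=np.radians(-6.7); X=np.array([np.cos(a),np.sin(a)]);Y=np.array([-np.sin(a),np.cos(a)])
o=np.array([561.8,86.5]);u=(P[...,:2]-o)@X; v=(P[...,:2]-o)@Y; z=P[...,2]
for z0 in range(14,54,4):
    m=ok&(abs(u)<10)&(v>-5)&(v<48)&(z>z0)&(z<z0+4); print(z0+2,m.sum(),np.median(v[m]).round(1) if m.any() else "", end=" | ")
m=ok&(abs(u)<12)&(v>35)&(v<100)&(z>46)&(z<50);print("pad",np.percentile(v[m],[1,2,98,99]).round(1))
m=ok&(v>30)&(v<45)&(abs(u)<40)&(z>9)&(z<15);print("bed u",np.percentile(u[m],[1,99]))
m=ok&(abs(u)<25)&(v>60)&(v<125)&(z>50.5)&(z<54); print("stop",np.percentile(v[m],[1,99]),np.percentile(u[m],[1,99]))
print(observe()["eef_pos"])
E
```

```text
time: 8.95
eef_pos: [486.5, 66.1, 198.8]
eef_rot: [0.744, 0.668, 0.0, 0.0]
force: [-0.7, 1.0, -0.3]
gripper_width: 21.4
grasp_force: 0.0
time: 9.2
eef_pos: [487.6, 65.6, 198.1]
eef_rot: [0.743, 0.669, -0.0, 0.0]
force: [0.8, -0.9, 0.1]
gripper_width: 56.9
grasp_force: 0.0
spA 514 [430.3 113.8] [ 7.9 46.2] 84.5 68.0
spB 516 [424.8  54.2] [ 8.2 46. ] 84.6 67.8
wedge 2153 [435.9 173.1] [30.  46.4] 85.4 68.0
stop 1181 [572.8 180.5] [24.7 49.8] 84.0 52.3
jawtop 800 [562.6  93.4] [23.3 30.3] 82.3 53.9
knob 554 [556.8  46.7] [13.9 41.2] 14.2 55.7
16 30 31.0 | 20 32 29.6 | 24 32 28.1 | 28 28 26.5 | 32 32 25.5 | 36 39 23.8 | 40 37 22.2 | 44 42 21.3 | 48 139 45.2 | 52 295 9.0 | pad [44.4 45.1 89.1 89.3]
bed u [-31.41779016  30.98638373]
stop [ 85.79198616 106.81348789] [-24.44198116  24.27393718]
[487.77704887  65.46162368 198.05243022]
```

```bash
python3 -m inch '[[[0.35,-0.52,0],[0,0,0]],[[0.35,-0.52,0],[0,0,0]],[[0,0,0.6],[0,0,0]],[[0,0,0.6],[0,0,0]],[[0,0,0],[0,0,0]],[[0,0,0],[0,0,0]]]' -1; cat >> h.py <<'E'
from scipy.spatial.transform import Rotation as R
def to(x,y,z,yaw=None):
    s=observe();M=R.from_quat(s["eef_rot"]).as_matrix();a=np.degrees(np.arctan2(M[1,1],M[0,1]))
    print(s["eef_pos"].round(1),"yaw",a.round(2),"tilt",M[:2,2].round(4),"share",(M.T@(np.array([x,y,z])-s["eef_pos"])/60).round(3),"turn",None if yaw is None else round(-np.radians(yaw-a)/.08,2))
E
python3 -c "
from h import *
to(430.4,113.6,42,-5.6)"
```

```text
time: 10.0
eef_pos: [430.8, 114.4, 127.2]
eef_rot: [0.743, 0.669, 0.001, 0.0]
force: [-0.3, 0.1, -0.3]
gripper_width: 85.4
grasp_force: 0.0
[430.8 114.4 127.2] yaw -6.0 tilt [0.0017 0.0004] share [-0.014 -0.008  1.421] turn -0.09
```

```bash
python3 -m inch '[[[-0.01,0,0.7],[0,0,-0.1]],[[0,0,0.5],[0,0,0]],[[0,0,0.22],[0,0,0]],[[0,0,0],[0,0,0]],[[0,0,0],[0,0,0]]]'; python3 -m inch '[[[0,0,0],[0,0,0]],[[0,0,0],[0,0,0]],[[0,0,0],[0,0,0]],[[0,0,0],[0,0,0]],[[0,0,0],[0,0,0]]]' 1 60; python3 -c "
from h import *
to(430.4,113.6,165,-6.7)"
```

```text
time: 10.62
eef_pos: [430.9, 114.2, 42.5]
eef_rot: [0.74, 0.672, 0.002, 0.001]
force: [0.1, 0.6, -1.1]
gripper_width: 85.2
grasp_force: 0.0
time: 11.25
eef_pos: [429.9, 114.0, 42.0]
eef_rot: [0.74, 0.672, 0.001, 0.0]
force: [-0.9, 0.1, 5.5]
gripper_width: 44.4
grasp_force: 60.3
[429.9 114.   42. ] yaw -5.49 tilt [0.0013 0.0004] share [-0.005  0.011 -2.05 ] turn 0.26
```

```bash
python3 -m inch '[[[0,0,-0.5],[0,0,0]],[[0,0,-0.9],[0,0,0.26]],[[0,0,-0.3],[0,0,0]],[[0,0,0],[0,0,0]]]'|head -2; python3 -m inch '[[[0,0.55,0],[0,0,0]],[[0.15,0.85,0],[0,0,0]],[[0.15,0.85,0],[0,0,0]],[[0,0,0],[0,0,0]],[[0,0,0],[0,0,0]]]'; python3 - <<'E'
from h import *
to(566,125.2,120,-6.7)
I,D=capture("wrist");P=cloud("wrist",D);ok=D>0;cv2.imwrite("pics/w4.png",I);np.savez("w4.npz",I=I,D=D,P=P)
t=observe()["eef_pos"]
m=ok&(np.abs(P[...,0]-t[0])<18)&(np.abs(P[...,1]-t[1])<30)&(P[...,2]>t[2]-60)
q=P[m]-t;print(m.sum(),np.percentile(q,[1,50,99],0).round(1))
E
```

```text
time: 11.75
eef_pos: [430.5, 114.2, 144.5]
time: 12.38
eef_pos: [563.7, 115.7, 140.8]
eef_rot: [0.747, 0.665, -0.002, -0.001]
force: [0.2, 0.1, -0.8]
gripper_width: 44.2
grasp_force: 64.9
[563.7 115.7 140.8] yaw -6.7 tilt [-0.0049 -0.001 ] share [0.163 0.021 0.347] turn 0.0
18226 [[-17.7  -3.1 -26.5]
 [ -1.4  12.   85.7]
 [ 17.7  22.5 102.3]]
```

View pics/w4.png

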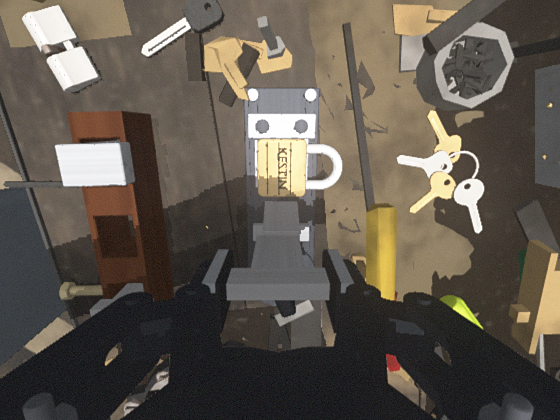

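```bash
python3 - <<'E'
from h import *
d=np.load("w4.npz");P=d["P"];ok=d["D"]>0;t=observe()["eef_pos"]
a=np.radians(-6.7); X=np.array([np.cos(a),np.sin(a)]);Y=np.array([-np.sin(a),np.cos(a)])
o=np.array([561.8,86.5]);u=(P[...,:2]-o)@X; v=(P[...,:2]-o)@Y; z=P[...,2]
tu,tv=(t[:2]-o)@X,(t[:2]-o)@Y; print("tcp",tu,tv)
for z0 in range(-40,36,8):
    m=ok&(abs(u-tu)<30)&(abs(v-tv)<14)&(z-t[2]>z0)&(z-t[2]<z0+8)
    if m.sum()>10: print(z0,m.sum(),"v",np.percentile(v[m]-tv,[5,50,95]).round(1),"u",np.percentile(u[m],[1,99]).round(1))
m=ok&(abs(u)<12)&(v>40)&(v<100)&(z>46)&(z<50);print("pad",np.percentile(v[m],[1,2,98,99]).round(1))
m=ok&(abs(u)<35)&(v>60)&(v<125)&(z>50.5)&(z<54); print("stop",np.percentile(v[m],[1,99]),np.percentile(u[m],[1,99]))
E
```

```text
tcp -1.6753607322273734 29.39324640926407
-40 44 v [3.3 3.6 4. ] u [-15.    9.7]
-32 207 v [3.3 3.6 4. ] u [-15.3   9.8]
-24 233 v [3.3 3.7 4. ] u [-15.2   9.9]
-16 263 v [3.3 3.6 4.1] u [-15.3  10. ]
-8 306 v [3.3 3.7 4.1] u [-15.3  10.1]
0 468 v [ 3.2  3.8 11.5] u [-29.7  25.1]
8 918 v [ 3.3  3.9 11.7] u [-30.5  25.7]
16 1227 v [ 3.1  3.8 11.7] u [-30.5  25.7]
24 2460 v [-3.9  1.  11.5] u [-30.   25.2]
32 1055 v [-8.1  7.5 11.8] u [-30.7  26. ]
pad [44.7 44.9 88.2 88.9]
stop [ 65.02701994 107.46285977] [-24.42271462  24.4338757 ]
```

```bash
python3 -m inch '[[[0.16,0.04,0.3],[0,0,0]],[[0,0,0.5],[0,0,0]],[[0,0,0],[0,0,0]],[[0,0,0],[0,0,0]],[[0,0,0],[0,0,0]]]'; python3 -c "
from h import *
to(567.3,125.3,48,-6.7)"
```

```text
time: 13.05
eef_pos: [570.0, 125.5, 96.5]
eef_rot: [0.747, 0.665, 0.001, 0.001]
force: [0.5, -0.7, -0.6]
gripper_width: 44.6
grasp_force: 64.9
[570.  125.5  96.5] yaw -6.69 tilt [0.0027 0.0007] share [-0.009 -0.046  0.808] turn 0.0
```

```bash
python3 -m inch '[[[-0.01,-0.05,0.3],[0,0,0]],[[0,0,0.3],[0,0,0]],[[0,0,0],[0,0,0]],[[0,0,0.1],[0,0,0]],[[0,0,0.1],[0,0,0]],[[0,0,0],[0,0,0]]]'; python3 -c "
from h import *
to(567.3,125.3,48,-6.7)"
```

```text
time: 13.8
eef_pos: [566.2, 125.0, 47.3]
eef_rot: [0.747, 0.665, 0.0, 0.0]
force: [0.6, -0.2, -0.7]
gripper_width: 44.3
grasp_force: 64.9
[566.2 125.   47.3] yaw -6.69 tilt [0.0005 0.0001] share [ 0.007  0.017 -0.012] turn 0.0
```

Nudge down until it touches the bed.

```bash
python3 -m inch '[[[0,0.01,0.02],[0,0,0]],[[0,0,0.02],[0,0,0]],[[0,0,0.02],[0,0,0]],[[0,0,0],[0,0,0]]]'; python3 -m inch '[[[0,0,0],[0,0,0]]]'
```

```text
time: 14.3
eef_pos: [566.5, 125.6, 47.0]
eef_rot: [0.747, 0.665, 0.0, -0.0]
force: [-7.0, -0.6, 17.3]
gripper_width: 44.3
grasp_force: 66.5
time: 14.42
eef_pos: [566.4, 125.6, 47.0]
eef_rot: [0.747, 0.665, 0.0, -0.0]
force: [-6.4, -1.3, 16.5]
gripper_width: 44.4
grasp_force: 66.5
```

```bash
python3 -m inch '[[[0.02,0,-0.025],[0,0,0]],[[0.01,0,0],[0,0,0]],[[0,0,0],[0,0,0]]]'; python3 -m inch '[[[0,0,0],[0,0,0]],[[0,0,0],[0,0,0]],[[0,0,0],[0,0,0]]]' -0.5; python3 -m inch '[[[0,0,-0.15],[0,0,0]],[[0,0,-0.3],[0,0,0]],[[0,0,-0.7],[0,0,0]],[[0,-0.3,-0.7],[0,0,0]],[[0,-0.5,0],[0,0,0]],[[0,0,0],[0,0,0]],[[0,0,0],[0,0,0]]]'
python3 - <<'E'
from h import *
t=observe()["eef_pos"];print(t)
I,D=capture("wrist");P=cloud("wrist",D);ok=D>0;cv2.imwrite("pics/w5.png",I)
a=np.radians(-6.7); X=np.array([np.cos(a),np.sin(a)]);Y=np.array([-np.sin(a),np.cos(a)])
o=np.array([561.8,86.5]);u=(P[...,:2]-o)@X; v=(P[...,:2]-o)@Y; z=P[...,2]
for z0 in (56,60,64,68,70,72,74):
    m=ok&(abs(u)<30)&(abs(v-39)<20)&(z>z0)&(z<z0+2)
    if m.sum()>10: print(z0,m.sum(),"v",np.percentile(v[m],[2,50,98]).round(1),"u",np.percentile(u[m],[1,99]).round(1))
m=ok&(abs(u)<12)&(v>46)&(v<100)&(z>46)&(z<50);print("pad",np.percentile(v[m],[1,2,98,99]).round(1))
m=ok&(abs(u)<8)&(v<34)&(v>0)&(z>15)&(z<49);A=np.polyfit(z[m],v[m],1);print("jaw",m.sum(),A,np.polyval(A,12))
m=ok&(np.abs(P[...,0]-436)<40)&(np.abs(P[...,1]-173)<30)&(z>60)&(z<75);r=cv2.minAreaRect(P[m][:,:2].astype(np.float32));print("wedge",r,np.median(z[m]))
E
```

```text
time: 14.8
eef_pos: [566.5, 126.1, 47.1]
eef_rot: [0.747, 0.665, -0.0, 0.0]
force: [-4.8, -1.8, 11.3]
gripper_width: 44.3
grasp_force: 65.9
time: 15.18
eef_pos: [566.6, 126.8, 44.7]
eef_rot: [0.747, 0.665, -0.0, -0.0]
force: [0.7, -0.4, -0.1]
gripper_width: 64.1
grasp_force: 0.0
time: 16.05
eef_pos: [519.6, 132.1, 156.3]
eef_rot: [0.747, 0.665, 0.0, 0.0]
force: [-0.2, 1.5, 0.1]
gripper_width: 63.7
grasp_force: 0.0
[519.61071164 132.11809561 156.27386333]
56 40 v [40.5 43.6 43.7] u [-23.5  21.2]
60 46 v [37.6 43.6 43.8] u [-23.7  20.5]
64 26 v [42.4 43.4 43.9] u [-23.4  20.4]
68 48 v [42.9 43.5 44. ] u [-23.4  21.3]
70 91 v [36.1 41.8 43.8] u [-23.3  22. ]
72 493 v [36.3 39.9 43.7] u [-23.3  21.6]
74 18 v [36.8 39.2 43.1] u [-17.5  21.4]
pad [46.5 47.2 88.3 88.9]
jaw 187 [-0.35234528 36.26235517] 32.03421181564204
wedge ((436.1008605957031, 173.20596313476562), (30.27943229675293, 46.11979293823242), 84.53077697753906) 67.75617078984664
```

View pics/w5.png

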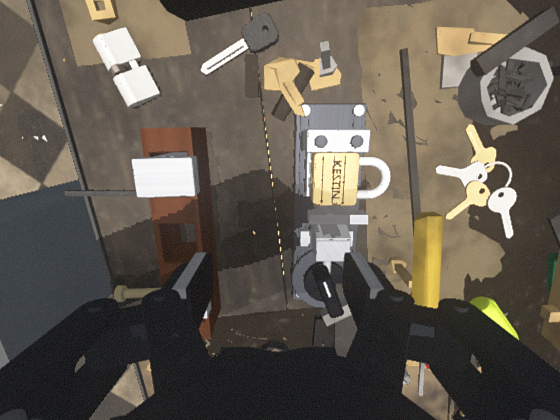

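```bash
python3 -c "
from h import *
to(436.1,173.2,130,-5.5)"; python3 -m inch '[[[0.27,-0.7,0],[0,0,-0.26]],[[0.27,-0.76,0.1],[0,0,0]],[[0,0,0.3],[0,0,0]],[[0,0,0],[0,0,0]],[[0,0,0],[0,0,0]]]' -1;  python3 -c "
from h import *
to(436.1,173.2,42,-5.5)"
```

```text
[519.8 131.9 156. ] yaw -6.72 tilt [ 0.0008 -0.0003] share [ 0.52  -1.466  0.433] turn -0.27
time: 16.73
eef_pos: [436.7, 173.3, 132.3]
eef_rot: [0.741, 0.672, 0.0, 0.0]
force: [0.2, 1.7, -0.8]
gripper_width: 85.1
grasp_force: 0.0
[436.7 173.3 132.3] yaw -5.59 tilt [ 0.001  -0.0001] share [-0.003 -0.012  1.505] turn -0.02
```

```bash
python3 -m inch '[[[0,-0.01,0.7],[0,0,0]],[[0,0,0.55],[0,0,0]],[[0,0,0.25],[0,0,0]],[[0,0,0],[0,0,0]],[[0,0,0],[0,0,0]]]' |head -2; python3 -m inch '[[[0,0,0],[0,0,0]],[[0,0,0],[0,0,0]],[[0,0,0],[0,0,0]],[[0,0,0],[0,0,0]],[[0,0,0],[0,0,0]]]' 1 80; python3 -m inch '[[[0,0,-0.5],[0,0,0]],[[0,0,-0.9],[0,0,0.25]],[[0,0,-0.5],[0,0,0]],[[0,0,-0.1],[0,0,0]],[[0,0,0],[0,0,0]]]'; python3 -c "
from h import *
to(436.1,173.2,165,-6.7)
o=np.array([561.8,86.5]);a=np.radians(-6.7); X=np.array([np.cos(a),np.sin(a)]);Y=np.array([-np.sin(a),np.cos(a)])
p=o+Y*20.5; print(p); to(*p,150,-6.7)"
```

```text
time: 17.35
eef_pos: [436.3, 174.3, 43.3]
time: 17.98
eef_pos: [435.9, 174.2, 43.1]
eef_rot: [0.74, 0.672, 0.001, 0.0]
force: [-0.0, -0.1, 6.0]
gripper_width: 44.3
grasp_force: 82.3
time: 18.6
eef_pos: [433.9, 173.5, 160.9]
eef_rot: [0.747, 0.665, -0.001, -0.0]
force: [0.0, -0.3, -2.0]
gripper_width: 44.7
grasp_force: 87.5
[433.9 173.5 160.9] yaw -6.63 tilt [-0.0018 -0.0008] share [-0.001  0.036 -0.069] turn 0.01
[564.19175011 106.85999832]
[433.9 173.5 160.9] yaw -6.63 tilt [-0.0018 -0.0008] share [-0.852  2.285  0.178] turn 0.01
```

```bash
python3 -m inch '[[[-0.15,0.5,0],[0,0,0]],[[-0.3,0.8,0],[0,0,0]],[[-0.3,0.8,0],[0,0,0]],[[-0.1,0.18,0],[0,0,0]],[[0,0,0],[0,0,0]],[[0,0,0],[0,0,0]]]'; cat > m.py <<'E'
from h import *
t=observe()["eef_pos"]
I,D=capture("wrist");P=cloud("wrist",D);ok=D>0
a=np.radians(-6.7); X=np.array([np.cos(a),np.sin(a)]);Y=np.array([-np.sin(a),np.cos(a)])
o=np.array([561.8,86.5]);u=(P[...,:2]-o)@X; v=(P[...,:2]-o)@Y; z=P[...,2]
tu,tv=(t[:2]-o)@X,(t[:2]-o)@Y; print("tcp uv",tu.round(1),tv.round(1),t[2].round(1))
for z0 in range(-32,36,8):
    m=ok&(abs(u-tu)<22)&(abs(v-tv-10)<14)&(z-t[2]>z0)&(z-t[2]<z0+8)
    if m.sum()>10: print(z0,m.sum(),"v",np.percentile(v[m],[5,50,95]).round(1),"u",np.percentile(u[m],[1,99]).round(1))
m=ok&(abs(u)<22)&(v>30)&(v<48)&(z>70)&(z<75)
if m.any(): print("spacer top",m.sum(),np.percentile(v[m],[2,98]).round(1),np.percentile(u[m],[1,99]).round(1))
to(*(o+Y*20.5),80,-6.7)
E
python3 m.py
```

```text
time: 19.35
eef_pos: [562.7, 109.0, 160.8]
eef_rot: [0.746, 0.666, -0.001, -0.001]
force: [0.7, 0.5, -1.4]
gripper_width: 44.4
grasp_force: 87.4
tcp uv -1.7 22.5 160.8
-32 180 v [36.7 37.  37.3] u [-15.1   9.9]
-24 197 v [36.7 37.  37.3] u [-15.1  10. ]
-16 226 v [36.7 37.  37.4] u [-15.   10.1]
-8 265 v [36.6 37.  37.4] u [-15.   10.2]
0 317 v [36.7 37.1 37.4] u [-15.   10.2]
8 517 v [36.6 37.  37.4] u [-23.1  19.7]
16 796 v [34.7 37.  37.4] u [-23.2  19.9]
24 4142 v [19.5 28.3 36.4] u [-23.3  20.1]
32 159 v [19.4 26.9 34.1] u [19.8 20.3]
spacer top 619 [36.1 44.1] [-21.6  21.8]
[563.  109.1 161.3] yaw -6.48 tilt [-0.0024  0.0009] share [-0.036  0.028  1.355] turn 0.05
```

```bash
python3 -m inch '[[[-0.035,0.04,0.4],[0,0,0.05]],[[0,0,0.5],[0,0,0]],[[0,0,0.2],[0,0,0]],[[0,0,0],[0,0,0]],[[0,0,0],[0,0,0]]]'; python3 m.py
```

```text
time: 20.02
eef_pos: [567.8, 105.5, 97.4]
eef_rot: [0.748, 0.664, 0.001, 0.001]
force: [-0.3, -0.2, -1.8]
gripper_width: 44.5
grasp_force: 87.5
tcp uv 3.8 19.6 97.4
-32 745 v [33.8 39.  43.5] u [-17.7  21.9]
-24 583 v [33.7 37.6 43.3] u [-17.4  21.8]
-16 227 v [33.5 33.9 34.2] u [-9.6 15.7]
-8 269 v [33.5 33.9 34.2] u [-9.4 15.7]
0 310 v [33.5 33.9 34.2] u [-9.4 15.8]
8 541 v [33.4 33.8 34.3] u [-17.6  25. ]
16 955 v [22.1 33.8 34.3] u [-17.7  25.2]
24 3919 v [16.5 25.  33.1] u [-17.8  25.4]
32 162 v [16.3 24.1 30.9] u [25.1 25.8]
spacer top 1230 [33.8 43.8] [-21.5  21.7]
[568.  105.4  97.5] yaw -6.85 tilt [0.0029 0.0007] share [ 0.016 -0.067  0.292] turn -0.03
```

```bash
python3 -m inch '[[[0.015,-0.05,0.1],[0,0,-0.03]],[[0,0,0.1],[0,0,0]],[[0,0,0.05],[0,0,0]],[[0,0,0],[0,0,0]],[[0,0,0],[0,0,0]],[[0,0,0],[0,0,0]]]'; python3 m.py
```

```text
time: 20.82
eef_pos: [564.0, 106.6, 81.0]
eef_rot: [0.747, 0.664, 0.0, -0.0]
force: [1.1, 1.5, -2.2]
gripper_width: 44.5
grasp_force: 87.6
tcp uv -0.2 20.2 81.0
-32 150 v [43.5 43.7 44. ] u [-16.8  12. ]
-24 306 v [43.5 43.7 44. ] u [-21.8  21.4]
-16 970 v [34.7 41.2 43.9] u [-21.7  21.4]
-8 953 v [34.5 38.7 43.5] u [-21.4  20.9]
0 310 v [34.3 34.7 35.1] u [-13.6  11.7]
8 544 v [34.2 34.6 35. ] u [-21.6  20.9]
16 1042 v [20.6 34.5 35. ] u [-21.7  21.1]
24 3814 v [17.2 25.8 33.9] u [-21.7  21.4]
32 174 v [17.3 24.1 31.7] u [21.1 21.8]
spacer top 1499 [34.5 43.9] [-21.5  21.6]
[564.  106.6  81. ] yaw -6.72 tilt [-0.0001  0.0004] share [0.005 0.003 0.016] turn -0.0
```

```bash
for i in 1; do python3 -m inch '[[[0.01,0,0.03],[0,0,0]],[[0,0,0.03],[0,0,0]],[[0,0,0.02],[0,0,0]],[[0,0,0],[0,0,0]]]'; done; python3 -m inch '[[[0,0,0.02],[0,0,0]],[[0,0,0],[0,0,0]]]'
```

```text
time: 21.38
eef_pos: [565.0, 107.8, 76.8]
eef_rot: [0.747, 0.665, 0.001, 0.0]
force: [-0.8, 3.6, 1.8]
gripper_width: 44.5
grasp_force: 87.9
time: 21.62
eef_pos: [565.1, 107.9, 76.5]
eef_rot: [0.747, 0.665, 0.001, 0.0]
force: [-0.4, 4.3, 7.0]
gripper_width: 44.7
grasp_force: 88.6
```

```bash
python3 -m inch '[[[0.01,0,0.02],[0,0,0]],[[0,0,0],[0,0,0]]]'; python3 -m inch '[[[0.01,0,0.02],[0,0,0]],[[0,0,0],[0,0,0]]]'; python3 -m inch '[[[0,0,0],[0,0,0]]]'
```

```text
time: 21.88
eef_pos: [565.2, 108.1, 76.3]
eef_rot: [0.747, 0.664, 0.001, 0.0]
force: [-2.2, 1.9, 11.4]
gripper_width: 44.5
grasp_force: 89.1
time: 22.12
eef_pos: [565.3, 108.2, 76.1]
eef_rot: [0.747, 0.664, 0.001, 0.001]
force: [-4.4, 2.6, 16.0]
gripper_width: 44.5
grasp_force: 89.8
time: 22.25
eef_pos: [565.3, 108.2, 76.1]
eef_rot: [0.747, 0.664, 0.001, 0.001]
force: [-4.3, 1.2, 16.2]
gripper_width: 44.8
grasp_force: 89.8
```

```bash
python3 -m inch '[[[0.005,-0.01,0.03],[0,0,0]],[[0,0,0],[0,0,0]]]'; python3 -m inch '[[[0.005,-0.01,0.02],[0,0,0]],[[0,0,0],[0,0,0]],[[0,0,0],[0,0,0]]]'; python3 -m inch '[[[0,0,0],[0,0,0]],[[0,0,0],[0,0,0]],[[0,0,0],[0,0,0]],[[0,0,0],[0,0,0]]]'; python3 m.py; python3 -c "
from h import *
print(observe()['torque'])"
```

```text
time: 22.5
eef_pos: [565.3, 108.2, 75.9]
eef_rot: [0.747, 0.664, 0.002, 0.001]
force: [-6.4, 1.4, 22.8]
gripper_width: 44.5
grasp_force: 90.7
time: 22.88
eef_pos: [565.3, 108.3, 75.8]
eef_rot: [0.748, 0.664, 0.002, 0.002]
force: [-6.4, -0.1, 28.1]
gripper_width: 44.5
grasp_force: 91.2
time: 23.38
eef_pos: [565.3, 108.2, 75.8]
eef_rot: [0.748, 0.664, 0.002, 0.002]
force: [-6.9, 0.6, 27.6]
gripper_width: 44.7
grasp_force: 91.2
tcp uv 1.0 22.0 75.8
-32 203 v [44.3 44.8 45.8] u [-15.7  15.9]
-24 210 v [44.2 44.5 44.8] u [-19.   20.9]
-16 330 v [44.3 44.6 44.9] u [-20.6  21.7]
-8 1626 v [36.4 41.1 44.8] u [-20.6  21.7]
0 319 v [36.  36.5 36.8] u [-12.6  12.6]
8 539 v [36.  36.4 36.7] u [-20.3  22. ]
16 933 v [23.3 36.3 36.8] u [-20.5  22.1]
24 3947 v [19.  27.6 35.7] u [-20.6  22.3]
32 194 v [19.  26.6 33.3] u [21.9 22.9]
spacer top 1527 [36.2 44.9] [-21.6  21.5]
[565.3 108.2  75.8] yaw -6.76 tilt [0.0053 0.0005] share [-0.025 -0.015 -0.07 ] turn -0.01
[0.11556073 1.81351636 0.00892745]
```

```bash
python3 -c "
from plant import *
s=observe();print(s['force'],s['grasp_force'],s['time']);print(job_done())"
```

```text
[-7.20682723  0.24044728 27.67344378] 91.24969840049744 23.425
the job is handed in; nothing more can be done
None
```

I turned the cam knob to its end stop, stood one spacer in the 12 mm gap, and jammed the wedge with about 28 N down, still gripped; I handed the job in at 23.4 s and got no pass or fail result back.

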